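# Move the jeweller's work rest one hole along its rail

## Robot

A 6-joint arm with a two-finger parallel gripper is mounted at the origin on the work surface. World frame = base frame: x ahead of the robot, y to its left, z up, the work surface at z = 0. Lengths are in m, angles in rad, forces in N, time in s.
With the tool pointing down it reaches from about 0.225 to 0.875 m from the base axis. Payload 3.4 kg.
Tool frame: the origin (TCP) lies at the very end of the fingers, on their centre line; the grasp point (between the pads) lies 19 mm behind it; z points along the fingers, y is the direction in which the jaws open and shut (so a half turn about z gives the same grasp; the last joint's range is limited). The gripper opens to 85 mm and grips with 20 to 120 N. Pads are 22 mm wide; open, the fingers measure 114 mm over their backs; the gripper's body (76 mm by 85 mm) begins 54 mm behind the grasp point. The pads swing forward as they close: fully open they stand 13 mm farther back than shut.
Start: joints at [0.982, 0.276, 1.505, -0, 1.361, -0.121], TCP at [0.259, 0.513, 0.231] pointing down, gripper open.
Joint ranges: [-2.89, 2.89], [-0.75, 2.08], [0.22, 2.7], [-1.18, 4.32], [0.11, 2.71], [-2.7, 2.7]. Speed limits (rad/s): [2.57, 2.57, 3.14, 3.14, 3.14, 3.14].

## Interface

Orientations are given as a unit quaternion [w, x, y, z].
In Python, from rig import telemetry, optics, order gives the robot as it stands.
- The arm moves only by the shell command python3 -m creep 'ROWS' [FORCE]. ROWS is a JSON object of lists of equal length, an entry for each row: "slide": the shift along the world's x, y, z normalised to -1 to 1, where 1 is 0.15 m, a list of three; "twist": the turn, a rotation vector about the world's x, y, z normalised to -1 to 1, where 1 is 360 degrees, a list of three; "fingers": the gripper's target within -1 to 1 (fully open at 1, half-way at 0, shut at -1). A call has 1 to 20 rows; each row is the pose to reach, as a shift and turn from the pose commanded when the call began, turning the shorter way round; what a row does not reach only later rows make up. A row lasts 1/10 s, in which the tool goes at most 50 mm and 8.59 degrees, less where a joint would pass 70% of its speed; a pose out of reach is approached as far as the arm can. A call with a number of a shift or a turn outside -1 to 1 is refused whole. A call with a gripper value outside its range is refused whole. The fingers move at their own pace and stop on an object; FORCE is the grip in N (left out, the last holds). Time passes only in rows, so rows that repeat a pose let the fingers close. It gives the time, the measured TCP pose, the force and the opening at its end, in the units of the state.
- telemetry.get_state(): the state, without advancing time (a new reading comes with each control period).
- optics.get_image(name): name is "scene" or "side" or "wrist"; returns a dict with "img" (420x560x3 uint8, blue, green, red), "depth" (420x560 float32, m along the optical axis (not along the pixel's ray), 0 where there is no reading), "fovy" (degrees; the focal length in pixels is half the picture's height over the tangent of half this angle, whatever the lens; pixels are square), "cx", "cy" (the principal point, pixels), "world_from_camera" (4x4, takes a point from camera to world coordinates). Camera axes: x right, y down, z forward; pixel columns grow to the right and rows downward; lengths in m; the calibration is good to about 2 mm. A picture is of the moment at which its call begins.
- order.sign_off(): hands the job in, once; it reports no verdict.
The state is a dict: "clock": time; "qpos": joint angles; "qd": joint speeds; "effort": joint torques, N m; "position": TCP position; "ee_rot": TCP orientation; "contact_force": force on the tool from outside, world axes, zero at the start; "moment": the same for the moment, N m; "width": finger opening in m.
Only numpy, scipy, OpenCV 4.12 (cv2) and the standard library are available. Lean on these libraries where they do the work, as an engineer would, in place of code of your own. Each camera call takes 0.05 s, during which the arm holds its last target.

## Task

On the jeweller's bench, lift the steel keeper link up off the two posts it hangs on and set it down flat in the small shallow steel tray, without dropping it. Then take the black knob, pull the plunger up out of its hole, slide the work-rest section one hole along the rail, away from the end with the fixed post, and let the pin right down into that next hole. Finish still holding the knob with the pin fully home, and leave the other things on the bench where they are.

Things in the scene. Friction and masses are not known exactly. Their poses are not given: they have to be found in the camera images.
- rail: Fixed bench rail: level aluminium bar, 270 mm long (its y), 40 mm wide (x), underside 50 and top 75 mm above the bench, on two feet. Origin: on the bench under the bar's middle; z up; its -x faces the robot. Three square holes, 11 mm along the bar, in its top on the centre line at y = -10 (pin starts here), +40 (next hole) and +90 mm.
- fixed_post (a point): Top of the fixed post near the rail's -y end (rail y = -118 mm), 140 mm above the bench. Post: collar of 24 mm diameter up to 105 mm above the bench, then a pin of 8 mm diameter. Axes as the rail's.
- section_post (a point): Top of the like post on the section (same sizes and heights), 36 mm behind the plunger (towards rail -y); moves with the section. Axes as the rail's.
- section (a joint): Slide of the section along the rail's +y, m: 0 at the starting hole (starts within 1 mm), next hole 0.050, last 0.100; stops -0.012 and 0.106; friction 1.5 N. A grey sleeve 52 mm wide, from 50 mm behind the plunger to 30 mm ahead, top 85 mm above the bench, with a notched wooden work rest reaching 120 mm to rail -x at 65 mm height. With the link on the posts it slides only about 3 mm.
- plunger (a joint): Spring plunger on the section, m: 0 fully home (down), growing as pulled straight up, stop at 0.020. Upright pin of 8 mm with a round tip, 13 mm deep in the hole when home: it clears the bar when pulled over 0.013. The spring pushes it down with 3 N at home, 5.4 N at full pull. In a hole the pin has 1.5 mm play each way along the bar; its tip finds the hole from about 2 mm off.
- knob (a point): Middle of the plunger's knob: upright black cylinder, 24 mm diameter, 26 mm high (13 mm above and below this point); at home this point is 117 mm above the bench; it moves with plunger and section. Below it a 20 mm thick housing reaches 100 mm above the bench. Axes as the rail's. Fingers have room to close across the rail (along x); along the rail the section's post is in the way.
- next_hole (a point): Mouth of the next hole, on the bar's top, 75 mm above the bench. Axes as the rail's.
- link: Steel keeper link, oblong loop 28 mm wide (its x), 102 mm long (y), 16 mm high, opening 12 by 86 mm; 0.16 to 0.26 kg. Origin: centre of its underside; z up. It starts level on the two collars, underside 105 mm above the bench, a post through each end of the opening; the posts stand 19 mm above its top. Grip it across its middle (28 mm): beneath are 20 mm or more free.
- tray: Fixed small shallow steel tray, 130 mm (its x) by 170 mm (its y), walls 22 mm high and 4 mm thick, empty. Origin: centre of its underside, on the bench.
- tray_in (a point): Centre of the tray's inner floor (the upper face), axes as the tray's; the free floor is 122 mm (x) by 162 mm (y).
- jar_a: Bystander, leave alone: clear glass screw jar, 68 mm across, 85 mm high. Origin: centre of its underside as it was made.
- jar_b: Bystander, leave alone: amber glass screw jar, 60 mm across, 70 mm high. Origin: centre of its underside as it was made.
- blocks: Bystander, leave alone: stack of abrasive blocks, about 70 x 120 x 37 mm. Origin: centre of its underside as it was made.
- file_tool: Bystander, leave alone: small hand tool with a grip, 170 mm long, lying. Origin: centre of its underside as it was made.
- brush_tool: Bystander, leave alone: brush, 160 mm long, lying. Origin: centre of its underside as it was made.
- marker: Bystander, leave alone: marker with round ends, 18 mm thick, 110 mm long, lying. Origin: centre of its underside as it was made.
- cup: Bystander, leave alone: clear cup, 72 mm across, 85 mm high. Origin: centre of its underside as it was made.
Things that resemble listed ones, but are neither listed nor needed, are in the scene too. What is shaped like the link but brown or purple is not meant.

How it is judged:
On the way, in this order (a step that is already met when the one before it is completed fails the run):
1. the link is lifted clear of both posts (z of link in the frame of rail above 0.142 m), for 0.1 s.
2. the link is brought down to the tray's floor still in the fingers (lowered, not dropped) (x of link in the frame of tray_in between -0.055 and 0.055 m and y of link in the frame of tray_in between -0.075 and 0.075 m and z of link in the frame of tray_in below 0.016 m and contact force between the fingers and link above 0.3 N), for 0.05 s.
3. the link lies in the tray and the plunger is pulled clear of its starting hole (x of link in the frame of tray_in between -0.055 and 0.055 m and y of link in the frame of tray_in between -0.075 and 0.075 m and z of link in the frame of tray_in between -0.005 and 0.01 m and angle between link's own z axis and vertical below 0.12 rad and value of joint plunger above 0.0125 m and value of joint section below 0.01 m), for 0.05 s.
At the end, for the whole second after the job is handed in: The section stands at the next hole (0.050 m within 4 mm), the plunger is home (less than 2.5 mm up), the fingers still hold the knob (more than 1 N), and the link lies flat and still on the floor of the small tray, released (value of joint section between 0.046 and 0.054 m and value of joint plunger below 0.0025 m and contact force between the fingers and plunger above 1 N and z of link in the frame of tray_in between -0.005 and 0.01 m and angle between link's own z axis and vertical below 0.12 rad and x of link in the frame of tray_in between -0.055 and 0.055 m and y of link in the frame of tray_in between -0.075 and 0.075 m and linear speed of link below 0.02 m/s and not (contact force between the fingers and link above 0.1 N)); the arm keeps its last pose, push and grip.
It fails at once if a bystander is shifted by more than 40 mm (distance of any of jar_a, jar_b, blocks, file_tool, brush_tool, marker, cup from where it was at the start of the episode above 0.04 m).
It also fails if it takes over 51 s, if anything falls off the work surface, if the arm or the gripper's body presses on something with over 40 N, if the wrist force passes 120 N, or if a joint passes its speed limit or range.

## Working session

There is one attempt and no reset: what is moved stays moved. The work goes in short steps, Python scripts to look and compute and a shell command to move; the robot and the scene stay as the last step left them, time stands still between calls to the robot, and variables do not carry over. Pictures are saved under pics/ and viewed, and the job is handed in when it is done.

```bash
ls; mkdir -p pics; cat > h.py <<'E'
import numpy as np, cv2, pickle
from rig import telemetry, optics, order
def snap(n,tag):
    d=optics.get_image(n); cv2.imwrite(f'pics/{tag}.png',d['img']); pickle.dump(d,open(f'pics/{tag}.pkl','wb')); return d
def load(tag): return pickle.load(open(f'pics/{tag}.pkl','rb'))
def ray(d,u,v):
    f=d['img'].shape[0]/2/np.tan(np.radians(d['fovy'])/2)
    T=np.array(d['world_from_camera']); r=T[:3,:3]@np.array([(u-d['cx'])/f,(v-d['cy'])/f,1]); return T[:3,3],r
def atz(d,u,v,z):
    o,r=ray(d,u,v); return o+r*(z-o[2])/r[2]
def atd(d,u,v):
    o,r=ray(d,u,v); return o+r*d['depth'][int(round(v)),int(round(u))]
def crop(d,u0,v0,u1,v1,s,name):
    cv2.imwrite(f'pics/{name}.png',cv2.resize(d['img'][v0:v1,u0:u1],None,fx=s,fy=s,interpolation=cv2.INTER_CUBIC))
E
python3 - <<'E'
from h import *
for n in ['scene','side','wrist']:
    d=snap(n,n+'0'); print(n,d['fovy'],d['cx'],d['cy'],np.round(d['world_from_camera'],3).tolist())
print(telemetry.get_state())
E
```

```text
pics
scene 56.59795768419127 285.339096921442 210.06332645187126 [[0.568, 0.608, -0.555, 1.045], [0.823, -0.435, 0.366, -0.505], [-0.019, -0.664, -0.747, 0.857], [0.0, 0.0, 0.0, 1.0]]
side 44.21475196922501 275.60215492597234 213.15400871696303 [[0.968, -0.184, 0.17, 0.27], [-0.251, -0.701, 0.668, -1.04], [-0.003, -0.689, -0.725, 1.129], [0.0, 0.0, 0.0, 1.0]]
wrist 68.89322823247551 286.1206350216718 211.54723231140736 [[0.451, 0.862, 0.234, 0.199], [0.893, -0.435, -0.119, 0.542], [-0.001, 0.262, -0.965, 0.374], [0.0, 0.0, 0.0, 1.0]]
{'clock': 0.15, 'qpos': array([ 9.81946920e-01,  2.76476486e-01,  1.50584836e+00,  5.26059754e-06,
        1.36067860e+00, -1.20959014e-01]), 'qd': array([ 0.00042761, -0.00062004, -0.00466861,  0.00046811,  0.0007853 ,
       -0.00019466]), 'effort': array([ 2.57090825e-03, -4.17139864e+01, -2.46034348e+01, -1.78161267e-04,
        7.58865819e-03,  1.86782933e-05]), 'position': array([0.25909309, 0.51288483, 0.23062075]), 'ee_rot': array([-2.47537777e-04,  2.31817522e-01,  9.72759034e-01, -6.60543152e-04]), 'contact_force': array([-0.06758104, -0.09891973, -0.33405025]), 'moment': array([-0.01435102,  0.00124921,  0.07961442]), 'width': 0.08510771235538811}
```

View pics/scene0.png

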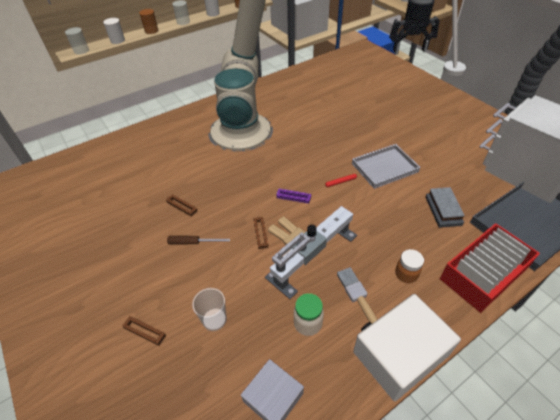

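View pics/side0.png

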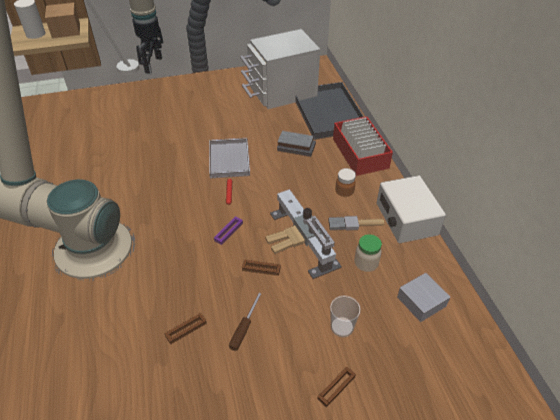

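View pics/wrist0.png

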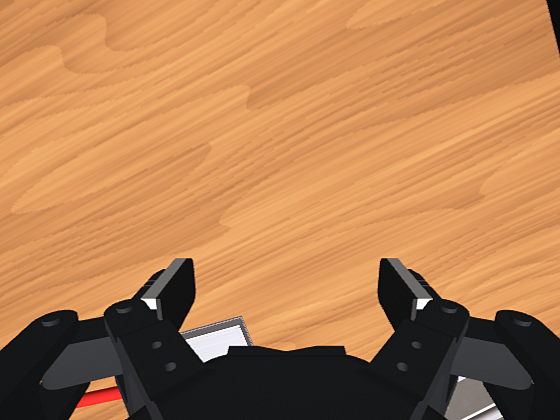

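Scene view: the steel link is on the rail at (295,252). Look-alikes are brown loops at (181,205), (261,232) and (144,330), and a purple one at (294,196). The tray candidate is the shallow steel one at (386,165); the dark mat at (520,220) and the grey slab at (272,393) are not it. The knob is black, at (312,230). Checking in close crops.

```bash
python3 - <<'E'
from h import *
a=load('scene0');b=load('side0')
crop(a,255,200,365,300,7,'sc1'); crop(b,255,180,355,280,6,'sd1')
crop(a,340,135,430,195,8,'sc2'); crop(b,200,130,260,190,8,'sd2')
E
```

```text
(no output)
```

View pics/sc1.png

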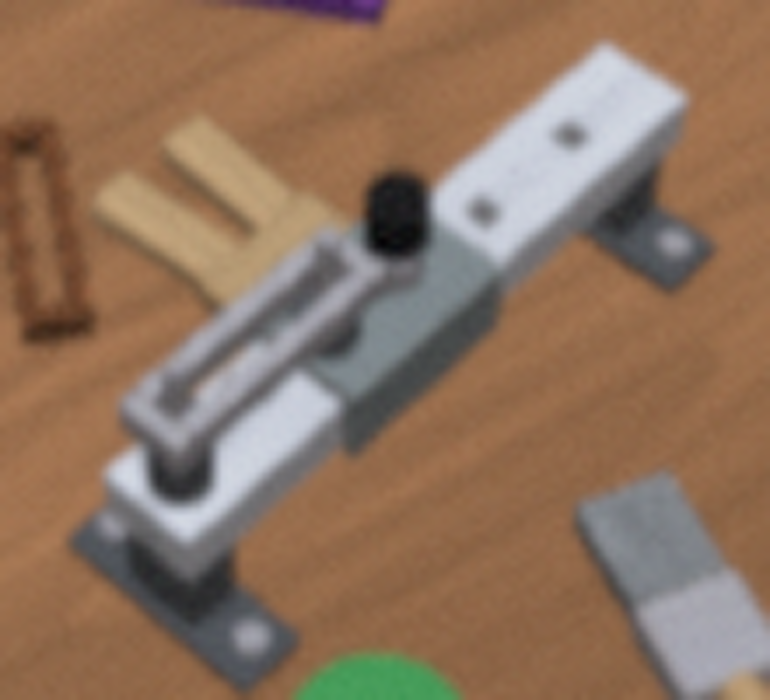

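View pics/sd1.png

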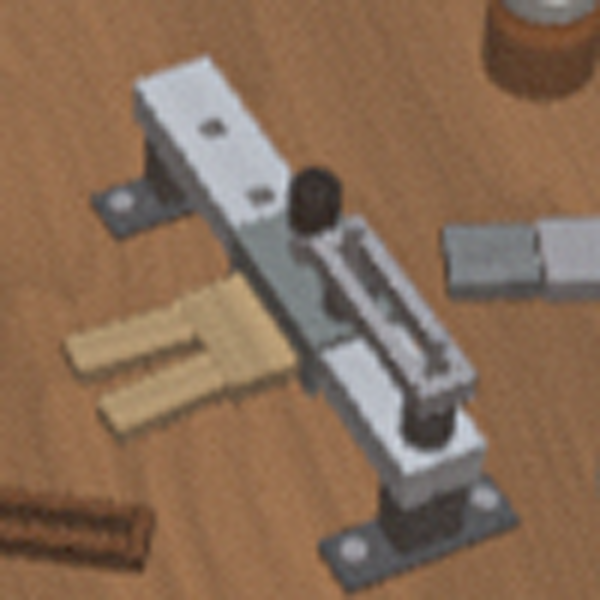

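View pics/sc2.png

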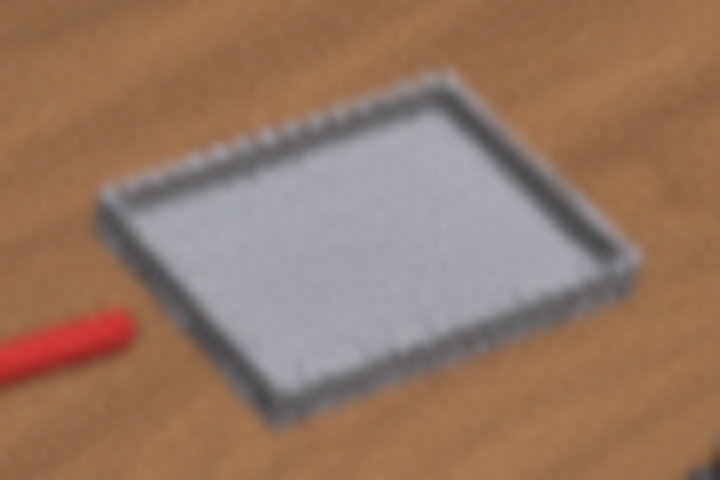

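View pics/sd2.png

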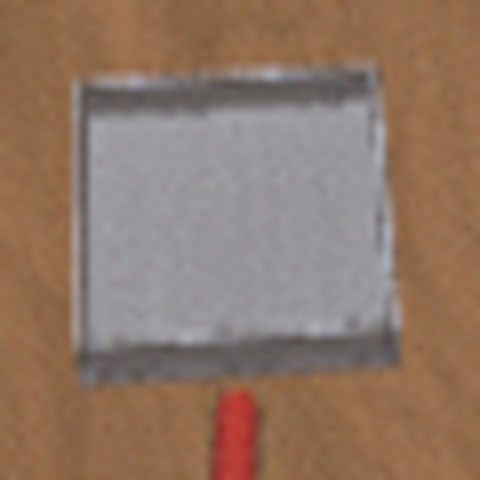

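Confirmed: the bare-steel loop sits on the two dark posts, with the knob beside its far end (sc1 (398,188), sd1 (316,180)). The tray is the shallow steel one. Measuring both from these crops.

```bash
python3 - <<'E'
from h import *
a=load('scene0');b=load('side0')
def S(l,d,u0,v0,s,z): 
    p=np.array([atz(d,u0+(u+.5)/s-.5,v0+(v+.5)/s-.5,z) for u,v in l]);return p[:,:2]
for nm,d,o,rail,link,knob,tray in [('scene',a,(255,200,7),[(607,42),(690,100),(185,540),(108,470)],[(122,405),(188,447),(412,262),(330,232)],[(398,186)],[(105,190),(443,72),(642,255),(275,408)]),
 ('side',b,(255,180,6),[(135,85),(208,60),(485,440),(400,475)],[(420,385),(472,372),(360,220),(305,240)],[(316,182)],[(75,80),(376,66),(400,345),(80,358)])]:
    for n,l,z in [('rail',rail,.075),('link',link,.121),('knob',knob,.130)]:
        p=S(l,d,*o,z); print(nm,n,np.round(p,4).tolist(),'mean',p.mean(0).round(4))
        if len(l)>1:
            e=[np.linalg.norm(p[i]-p[(i+1)%4]).round(4) for i in range(4)];print(e)
    o2=(340,135,8) if nm=='scene' else (200,130,8)
    p=S(tray,d,*o2,.022);print(nm,'tray',np.round(p,4).tolist(),p.mean(0),[np.linalg.norm(p[i]-p[(i+1)%4]).round(4) for i in range(4)])
# rail dir by depth: colour/height mask
for nm,d in [('scene',a),('side',b)]:
    H,W=d['depth'].shape; f=H/2/np.tan(np.radians(d['fovy'])/2)
    v,u=np.mgrid[:H,:W]; z=d['depth']; P=np.stack([(u-d['cx'])/f*z,(v-d['cy'])/f*z,z],-1)
    T=np.array(d['world_from_camera']); P=P@T[:3,:3].T+T[:3,3]
    box=(u>255)&(u<365)&(v>195)&(v<300) if nm=='scene' else (u>255)&(u<355)&(v>175)&(v<280)
    for n,lo,hi in [('bar',.071,.079),('linktop',.117,.124),('knobtop',.127,.134)]:
        m=box&(P[...,2]>lo)&(P[...,2]<hi)&(z>0); q=P[m][:,:2].astype(np.float32)
        r=cv2.minAreaRect(q) if len(q)>3 else None
        print(nm,n,len(q),q.mean(0),r)
E
```

```text
scene rail [[0.5387, 0.01], [0.5797, 0.0163], [0.6292, -0.2484], [0.5912, -0.2543]] mean [ 0.5847 -0.1191]
[np.float64(0.0415), np.float64(0.2693), np.float64(0.0384), np.float64(0.2694)]
scene link [[0.5995, -0.2516], [0.6254, -0.2432], [0.6075, -0.139], [0.5809, -0.154]] mean [ 0.6034 -0.1969]
[np.float64(0.0273), np.float64(0.1057), np.float64(0.0305), np.float64(0.0993)]
scene knob [[0.5839, -0.1274]] mean [ 0.5839 -0.1274]
scene tray [[0.3673, 0.208], [0.3932, 0.3716], [0.52, 0.353], [0.4989, 0.1773]] [0.44487905 0.27746647] [np.float64(0.1657), np.float64(0.1282), np.float64(0.1769), np.float64(0.1351)]
side rail [[0.5421, 0.0061], [0.5812, 0.014], [0.634, -0.2474], [0.5921, -0.2565]] mean [ 0.5873 -0.121 ]
[np.float64(0.0398), np.float64(0.2666), np.float64(0.0429), np.float64(0.2673)]
side link [[0.6013, -0.2465], [0.625, -0.2452], [0.6055, -0.1483], [0.5783, -0.1537]] mean [ 0.6025 -0.1984]
[np.float64(0.0237), np.float64(0.0988), np.float64(0.0278), np.float64(0.0956)]
side knob [[0.5905, -0.129]] mean [ 0.5905 -0.129 ]
side tray [[0.3973, 0.3743], [0.5238, 0.351], [0.4951,
[... 334 characters left out ...]
41954612732, -0.18672926723957062), (0.030252594500780106, 0.1297757774591446), 11.36743450164795)
scene knobtop 74 [ 0.5912161  -0.14273594] ((0.6030799746513367, -0.1780259758234024), (0.022113610059022903, 0.12210072576999664), 17.243566513061523)
side bar 603 [ 0.5873754  -0.10819323] ((0.6145540475845337, -0.07313847541809082), (0.34236547350883484, 0.20594513416290283), 60.36966323852539)
side linktop 226 [ 0.6012392  -0.20113039] ((0.6005215644836426, -0.19145478308200836), (0.030895642936229706, 0.12715718150138855), 11.146504402160645)
side knobtop 59 [ 0.59139466 -0.14716198] ((0.6003081798553467, -0.1812039315700531), (0.02302854135632515, 0.12290818989276886), 15.424986839294434)
```

```bash
R='x'
python3 -m creep '{"slide":[[0.46,-0.95,0],[0.46,-0.95,0],[0.46,-0.95,0],[0.46,-0.95,0],[0.46,-0.95,0]],"twist":[[0,0,-0.029],[0,0,-0.029],[0,0,-0.029],[0,0,-0.029],[0,0,-0.029]],"fingers":[1,1,1,1,1]}'
python3 -m creep '{"slide":[[0.46,-0.95,0],[0.46,-0.95,0],[0.46,-0.95,0],[0.46,-0.95,0],[0.46,-0.95,0]],"twist":[[0,0,-0.029],[0,0,-0.029],[0,0,-0.029],[0,0,-0.029],[0,0,-0.029]],"fingers":[1,1,1,1,1]}'
python3 -m creep '{"slide":[[0.46,-0.95,0],[0.46,-0.95,0],[0.46,-0.95,0],[0.46,-0.95,0],[0.46,-0.95,0]],"twist":[[0,0,-0.029],[0,0,-0.029],[0,0,-0.029],[0,0,-0.029],[0,0,-0.029]],"fingers":[1,1,1,1,1]}'
python3 -m creep '{"slide":[[0.46,-0.95,0],[0.46,-0.95,0],[0.46,-0.95,0],[0.46,-0.95,0],[0.46,-0.95,0]],"twist":[[0,0,-0.029],[0,0,-0.029],[0,0,-0.029],[0,0,-0.029],[0,0,-0.029]],"fingers":[1,1,1,1,1]}'
```

```text
clock: 0.65
position: [0.3288, 0.3697, 0.2314]
ee_rot: [-0.0, 0.321, 0.947, 0.0]
contact_force: [-0.0, -0.5, -0.1]
width: 0.0856
clock: 1.15
position: [0.3978, 0.2287, 0.2313]
ee_rot: [-0.0, 0.405, 0.914, 0.001]
contact_force: [-0.1, -0.5, 0.2]
width: 0.0854
clock: 1.65
position: [0.4669, 0.0868, 0.2311]
ee_rot: [-0.001, 0.486, 0.874, 0.001]
contact_force: [-0.9, 1.0, -0.3]
width: 0.0856
clock: 2.15
position: [0.5358, -0.0551, 0.2308]
ee_rot: [-0.001, 0.563, 0.826, 0.001]
contact_force: [-0.4, 0.9, 0.5]
width: 0.0853
```

```bash

python3 -m creep '{"slide":[[0.445,-0.96,0],[0.445,-0.96,0],[0.445,-0.96,0],[0.445,-0.96,0],[0.445,-0.96,0],[0.445,-0.96,0]],"twist":[[0,0,-0.029],[0,0,-0.029],[0,0,-0.029],[0,0,-0.029],[0,0,-0.029],[0,0,-0.029]],"fingers":[1,1,1,1,1,1]}'
python3 -c "
from h import *
snap('wrist','w1');print(telemetry.get_state()['ee_rot'])"
```

```text
clock: 2.75
position: [0.6015, -0.1973, 0.2312]
ee_rot: [-0.001, 0.635, 0.772, 0.001]
contact_force: [-0.4, 0.1, 0.2]
width: 0.0853
[-9.29593280e-04  6.35077781e-01  7.72447509e-01  4.40596456e-04]
```

View pics/w1.png

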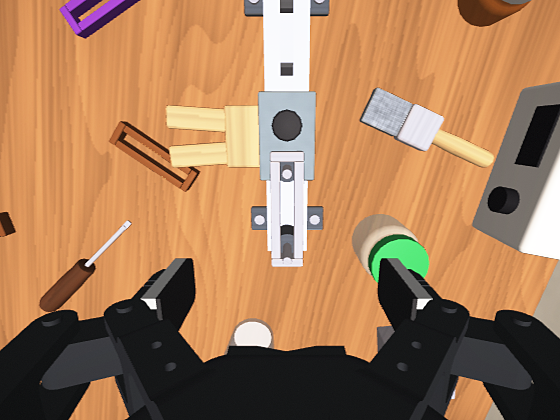

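The wrist view shows the link at (271–302, 152–265), aligned with the image axis. The knob top is at (287,124) and the green-lid jar is off to the right.

```bash
python3 - <<'E'
from h import *
d=load('w1')
q=[(270.5,152),(303,152),(302,265.5),(271.5,265.5)]
p=np.array([atz(d,u,v,.121)[:2] for u,v in q]); print(p.round(4).tolist(),p.mean(0))
ax=(p[0]+p[1]-p[2]-p[3]);print(np.degrees(np.arctan2(-ax[0],ax[1])),np.linalg.norm(ax)/2)
print('knob',atz(d,287,124,.130)); print('jar lid',atz(d,400,262,.085),[atz(d,u,v,.085).round(3) for u,v in [(370,262),(429,262)]])
print('nexthole',atz(d,287,69,.075),'last',atz(d,287,4,.075))
E
```

```text
[[0.579, -0.1531], [0.605, -0.148], [0.6249, -0.2465], [0.598, -0.2518]] [ 0.60171062 -0.19987621]
11.174968653777796 0.1005125659834039
knob [ 0.58792104 -0.12915906  0.13      ]
jar lid [ 0.72782282 -0.23939129  0.085     ] [array([ 0.698, -0.245,  0.085]), array([ 0.757, -0.234,  0.085])]
nexthole [ 0.57864083 -0.08154055  0.075     ] last [ 0.56869403 -0.03124614  0.075     ]
```

```bash

python3 -m creep '{"slide":[[0,-0.017,-0.2],[0,-0.017,-0.4],[0,-0.017,-0.6],[0,-0.017,-0.8],[0,-0.017,-0.91],[0,-0.017,-0.91],[0,-0.017,-0.91]],"twist":[[0,0,0],[0,0,0],[0,0,0],[0,0,0],[0,0,0],[0,0,0],[0,0,0]],"fingers":[1,1,1,1,1,1,1]}'
python3 -c "
from h import *
snap('wrist','w2')"
```

```text
clock: 3.5
position: [0.6021, -0.2018, 0.0957]
ee_rot: [0.0, 0.636, 0.772, 0.0]
contact_force: [-0.7, 0.3, 1.2]
width: 0.0857
```

View pics/w2.png

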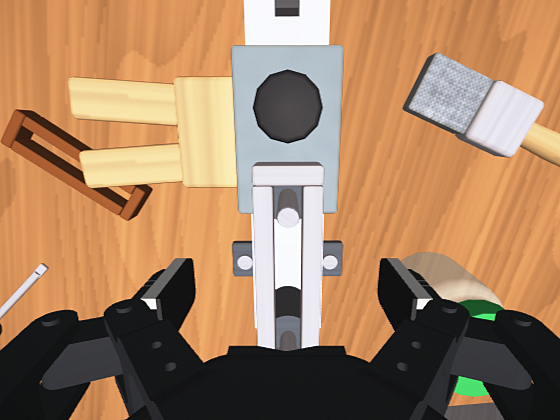

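The link is centred between the fingers and straddled by them. Closing.

```bash

python3 -m creep '{"slide":[[0,0.01,0],[0,0.01,0],[0,0.01,0],[0,0.01,0],[0,0.01,0],[0,0.01,0],[0,0.01,0],[0,0.01,0]],"twist":[[0,0,0],[0,0,0],[0,0,0],[0,0,0],[0,0,0],[0,0,0],[0,0,0],[0,0,0]],"fingers":[-0.2,-0.5,-0.8,-1,-1,-1,-1,-1]}' 50
```

```text
clock: 4.35
position: [0.6024, -0.202, 0.0954]
ee_rot: [0.001, 0.636, 0.772, 0.0]
contact_force: [0.6, 0.7, 5.1]
width: 0.027
```

```bash

python3 -m creep '{"slide":[[0,0,0.1],[0,0,0.2],[0,0,0.3],[0,0,0.4],[0,0,0.5],[0,0,0.6],[0,0,0.65],[0,0,0.65],[0,0,0.65]],"twist":[[0,0,0],[0,0,0],[0,0,0],[0,0,0],[0,0,0],[0,0,0],[0,0,0],[0,0,0],[0,0,0]],"fingers":[-1,-1,-1,-1,-1,-1,-1,-1,-1]}' 50
python3 -c "
from h import *
d=snap('side','s3');crop(d,225,150,385,290,5,'s3c');snap('wrist','w3')"
```

```text
clock: 5.25
position: [0.6014, -0.2016, 0.1912]
ee_rot: [-0.001, 0.636, 0.772, -0.0]
contact_force: [0.7, -0.6, -3.3]
width: 0.0271
```

View pics/s3c.png

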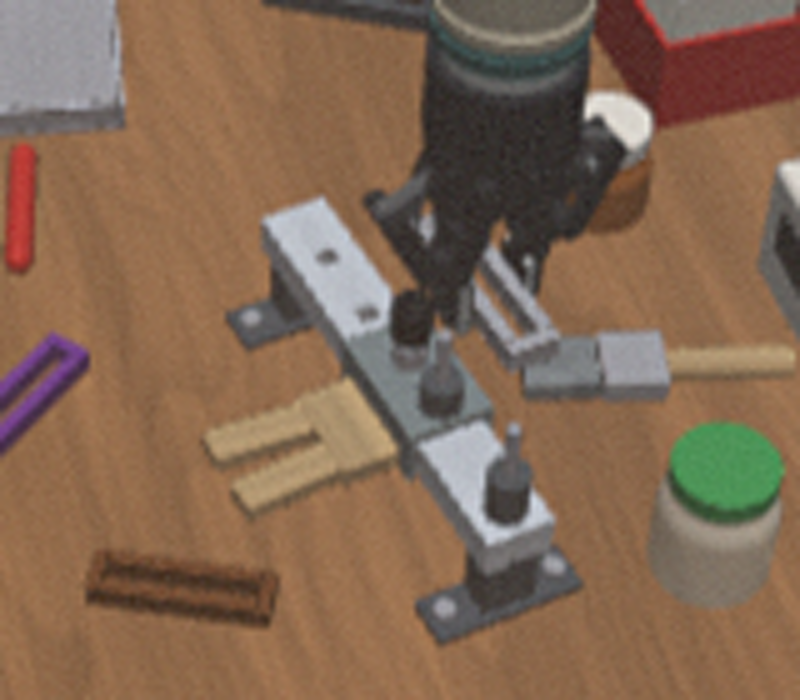

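View pics/w3.png

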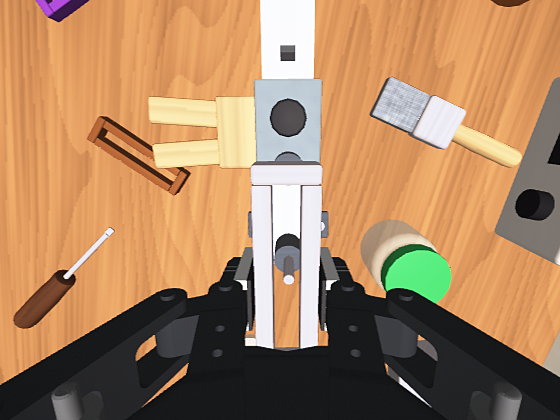

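Link is up off both posts, level in the pads; the posts are bare. Check tray floor height/yaw, then carry.

```bash
python3 -m creep '{"slide":[[-0.26,0.8,0],[-0.26,0.8,0],[-0.26,0.8,0],[-0.26,0.8,0]],"twist":[[0,0,-0.013],[0,0,-0.013],[0,0,-0.013],[0,0,-0.013]],"fingers":[-1,-1,-1,-1]}'
python3 -m creep '{"slide":[[-0.26,0.8,0],[-0.26,0.8,0],[-0.26,0.8,0],[-0.26,0.8,0]],"twist":[[0,0,-0.013],[0,0,-0.013],[0,0,-0.013],[0,0,-0.013]],"fingers":[-1,-1,-1,-1]}'
python3 -m creep '{"slide":[[-0.26,0.8,0],[-0.26,0.8,0],[-0.26,0.8,0],[-0.26,0.8,0]],"twist":[[0,0,-0.013],[0,0,-0.013],[0,0,-0.013],[0,0,-0.013]],"fingers":[-1,-1,-1,-1]}'
python3 - <<'E'
from h import *
d=snap('wrist','w4')
for t,(u0,u1,v0,v1) in [('scene0',(375,400,158,172)),('side0',(215,243,148,168))]:
    a=load(t); print(t,np.median([atd(a,u,v)[2] for u in range(u0,u1,3) for v in range(v0,v1,3)]))
E
```

```text
clock: 5.75
position: [0.5607, -0.0779, 0.1916]
ee_rot: [-0.002, 0.666, 0.746, -0.0]
contact_force: [0.0, -0.3, -2.7]
width: 0.0273
clock: 6.15
position: [0.5224, 0.0409, 0.1919]
ee_rot: [-0.001, 0.696, 0.718, -0.0]
contact_force: [-0.1, -0.5, -2.3]
width: 0.0272
clock: 6.55
position: [0.4845, 0.1602, 0.192]
ee_rot: [-0.0, 0.725, 0.689, 0.0]
contact_force: [0.1, -1.1, -3.0]
width: 0.0268
scene0 0.003999620172379426
side0 0.0040546277108757245
```

View pics/w4.png

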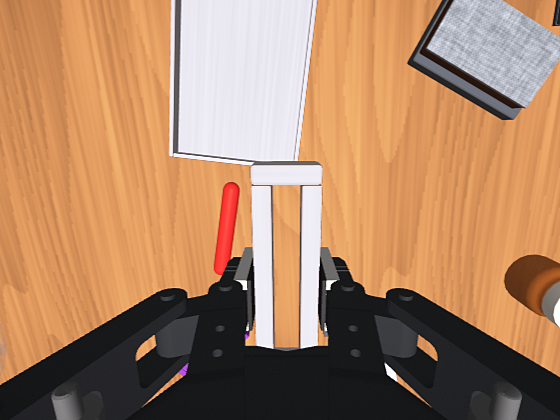

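Floor is at z≈0.004, and the tray at (172–317, 0–163) lies ahead, needing about 5° more turn. Finish the carry and lower partway.

```bash
python3 -m creep '{"slide":[[-0.26,0.77,0],[-0.26,0.77,0],[-0.26,0.77,0],[-0.26,0.77,-0.2],[-0.26,0.77,-0.4],[-0.26,0.77,-0.6],[-0.26,0.77,-0.8],[-0.26,0.77,-0.8],[-0.26,0.77,-0.8]],"twist":[[0,0,-0.014],[0,0,-0.014],[0,0,-0.014],[0,0,-0.014],[0,0,-0.014],[0,0,-0.014],[0,0,-0.014],[0,0,-0.014],[0,0,-0.014]],"fingers":[-1,-1,-1,-1,-1,-1,-1,-1,-1]}'
python3 - <<'E'
from h import *
d=snap('wrist','w5')
d=snap('side','s5');crop(d,180,100,280,210,5,'s5c')
E
```

```text
clock: 7.5
position: [0.4472, 0.2726, 0.0722]
ee_rot: [0.0, 0.756, 0.655, -0.0]
contact_force: [0.2, -0.5, -1.0]
width: 0.0272
```

View pics/w5.png

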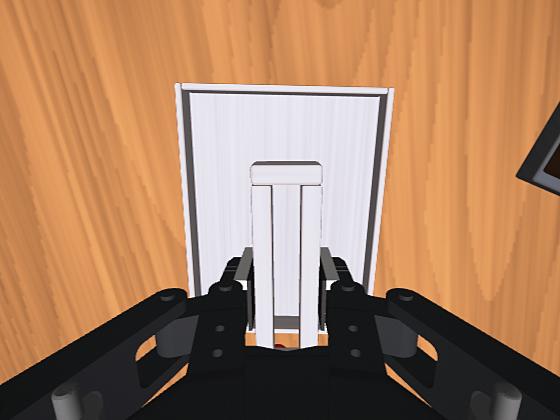

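View pics/s5c.png

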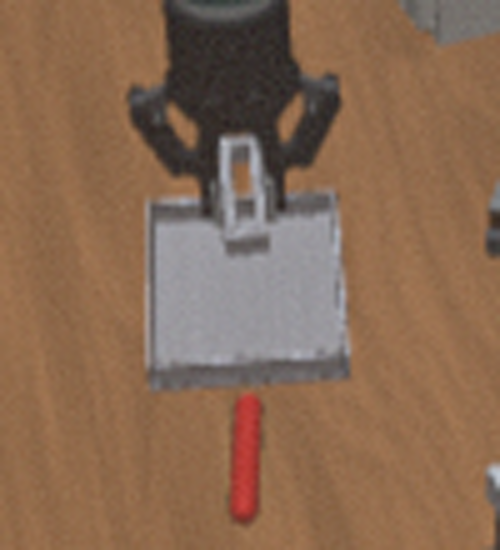

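```bash
python3 -m creep '{"slide":[[0,0,-0.1],[0,0,-0.2],[0,0,-0.3],[0,0,-0.36],[0,0,-0.39],[0,0,-0.39]],"twist":[[0,0,0],[0,0,0],[0,0,0],[0,0,0],[0,0,0],[0,0,0]],"fingers":[-1,-1,-1,-1,-1,-1]}'
python3 -m creep '{"slide":[[0,0,-0.015],[0,0,-0.03],[0,0,-0.03],[0,0,-0.03]],"twist":[[0,0,0],[0,0,0],[0,0,0],[0,0,0]],"fingers":[-1,-1,-1,-1]}'
```

```text
clock: 8.2
position: [0.4465, 0.2738, 0.0142]
ee_rot: [0.0, 0.755, 0.656, 0.0]
contact_force: [0.3, 0.2, -1.6]
width: 0.027
clock: 8.6
position: [0.4461, 0.2738, 0.0095]
ee_rot: [0.0, 0.755, 0.656, 0.0]
contact_force: [-0.6, -0.1, -2.3]
width: 0.0271
```

```bash
python3 -m creep '{"slide":[[0,0,-0.01],[0,0,-0.02],[0,0,-0.02]],"twist":[[0,0,0],[0,0,0],[0,0,0]],"fingers":[-1,-1,-1]}'
python3 -m creep '{"slide":[[0,0,-0.008],[0,0,-0.012],[0,0,-0.012]],"twist":[[0,0,0],[0,0,0],[0,0,0]],"fingers":[-1,-1,-1]}'
```

```text
clock: 8.9
position: [0.4459, 0.2736, 0.0061]
ee_rot: [-0.0, 0.755, 0.656, -0.0]
contact_force: [0.4, -0.3, -2.8]
width: 0.0272
clock: 9.2
position: [0.446, 0.2736, 0.0044]
ee_rot: [0.0, 0.755, 0.656, -0.0]
contact_force: [-0.3, 0.1, -3.7]
width: 0.0274
```

```bash
python3 - <<'E'
from h import *
d=snap('scene','c6');crop(d,350,130,420,190,10,'c6c')
d=snap('wrist','w6')
E
```

```text
(no output)
```

View pics/w6.png

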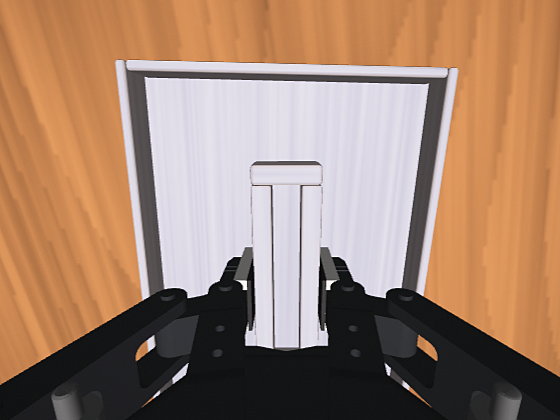

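View pics/c6c.png

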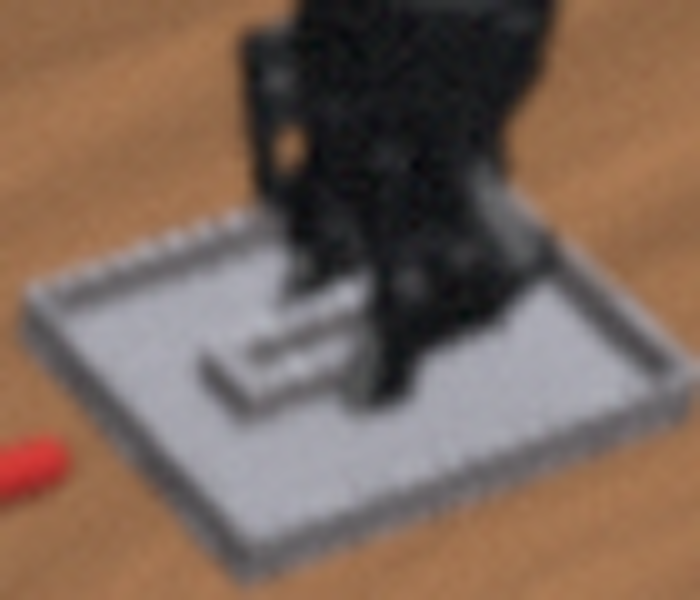

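No contact yet; carry on down gently.

```bash
python3 -m creep '{"slide":[[0,0,-0.008],[0,0,-0.014],[0,0,-0.014]],"twist":[[0,0,0],[0,0,0],[0,0,0]],"fingers":[-1,-1,-1]}'
python3 -m creep '{"slide":[[0,0,-0.008],[0,0,-0.008]],"twist":[[0,0,0],[0,0,0]],"fingers":[-1,-1]}'
python3 -m creep '{"slide":[[0,0,-0.008],[0,0,-0.008]],"twist":[[0,0,0],[0,0,0]],"fingers":[-1,-1]}'
```

```text
clock: 9.6
position: [0.4462, 0.2738, 0.0039]
ee_rot: [0.0, 0.755, 0.656, 0.0]
contact_force: [-1.8, -1.7, 9.1]
width: 0.0274
clock: 9.8
position: [0.4463, 0.2738, 0.0038]
ee_rot: [0.0, 0.755, 0.656, 0.001]
contact_force: [-4.3, -1.1, 18.2]
width: 0.0273
clock: 10.0
position: [0.4463, 0.2738, 0.0038]
ee_rot: [0.0, 0.755, 0.656, 0.001]
contact_force: [-6.7, -3.2, 27.5]
width: 0.027
```

Fingertips rest on the floor, putting the link underside about 9 mm above it (in the 16 mm band). Relieve the push and release.

```bash
python3 -m creep '{"slide":[[0,0,0.015],[0,0,0.028],[0,0,0.028]],"twist":[[0,0,0],[0,0,0],[0,0,0]],"fingers":[-1,-1,-1]}'
python3 -m creep '{"slide":[[0,0,0],[0,0,0],[0,0,0],[0,0,0],[0,0,0]],"twist":[[0,0,0],[0,0,0],[0,0,0],[0,0,0],[0,0,0]],"fingers":[0.1,0.1,0.1,0.1,0.1]}'
python3 - <<'E'
from h import *
d=snap('scene','c7');crop(d,350,130,420,190,10,'c7c')
d=snap('wrist','w7')
E
```

```text
clock: 10.3
position: [0.4462, 0.2738, 0.0042]
ee_rot: [0.0, 0.755, 0.655, 0.0]
contact_force: [0.3, 1.1, -2.2]
width: 0.0274
clock: 10.8
position: [0.4461, 0.2737, 0.0042]
ee_rot: [0.0, 0.755, 0.656, -0.0]
contact_force: [0.7, 0.3, 0.5]
width: 0.0471
```

View pics/w7.png

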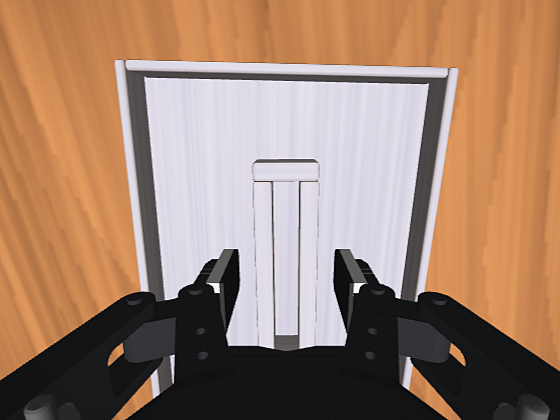

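View pics/c7c.png

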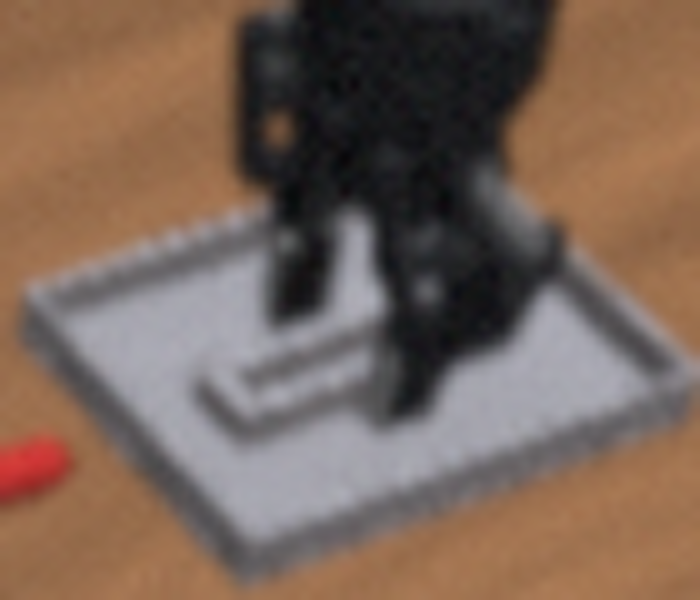

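The link lies flat on the tray floor at w7 (253–320, 160–345), with both pads clear. Up and over to the knob.

```bash
python3 -m creep '{"slide":[[0,0,0.2],[0,0,0.45],[0,0,0.7],[0,0,1],[0,0,1]],"twist":[[0,0,0],[0,0,0],[0,0,0],[0,0,0],[0,0,0]],"fingers":[0.1,0.1,0.1,1,1]}'
python3 -m creep '{"slide":[[0.315,-0.897,0.35],[0.315,-0.897,0.35],[0.315,-0.897,0.35],[0.315,-0.897,0.35],[0.315,-0.897,0.35]],"twist":[[0,0,0.018],[0,0,0.018],[0,0,0.018],[0,0,0.018],[0,0,0.018]],"fingers":[1,1,1,1,1]}'
python3 -m creep '{"slide":[[0.315,-0.897,0],[0.315,-0.897,0],[0.315,-0.897,0],[0.315,-0.897,0],[0.315,-0.897,0]],"twist":[[0,0,0.018],[0,0,0.018],[0,0,0.018],[0,0,0.018],[0,0,0.018]],"fingers":[1,1,1,1,1]}'
python3 -m creep '{"slide":[[0.315,-0.897,0],[0.315,-0.897,0],[0.315,-0.897,0],[0.315,-0.897,0],[0.315,-0.897,0],[0.315,-0.897,0]],"twist":[[0,0,0.018],[0,0,0.018],[0,0,0.018],[0,0,0.018],[0,0,0.018],[0,0,0.018]],"fingers":[1,1,1,1,1,1]}'
python3 - <<'E'
from h import *
d=snap('wrist','w8')
d=snap('side','s8');crop(d,180,100,280,210,5,'s8c')
E
```

```text
clock: 11.4
position: [0.45, 0.2755, 0.1604]
ee_rot: [0.002, 0.755, 0.656, 0.006]
contact_force: [1.2, 0.4, -0.4]
width: 0.0741
clock: 11.9
position: [0.4935, 0.1382, 0.2066]
ee_rot: [-0.0, 0.718, 0.696, 0.0]
contact_force: [-0.0, 0.7, 0.5]
width: 0.0853
clock: 12.4
position: [0.5398, 0.0055, 0.2054]
ee_rot: [-0.002, 0.677, 0.736, -0.0]
contact_force: [0.4, 1.2, -0.1]
width: 0.0852
clock: 13.0
position: [0.587, -0.1272, 0.2063]
ee_rot: [-0.001, 0.633, 0.774, 0.0]
contact_force: [-0.7, -0.6, -0.5]
width: 0.0857
```

View pics/w8.png

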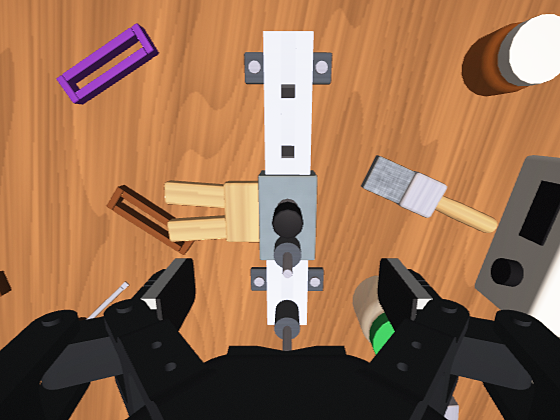

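View pics/s8c.png

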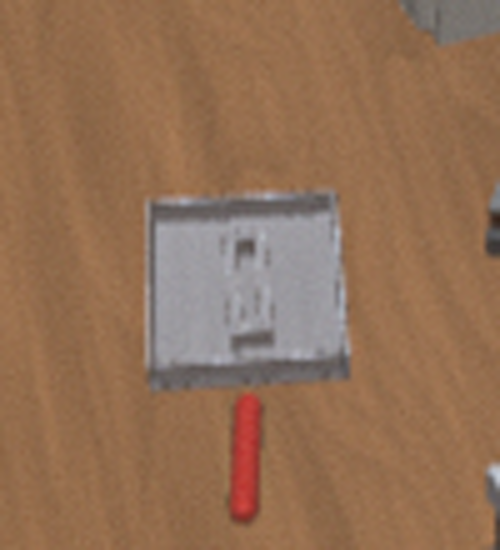

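Side view: the link stays flat in the middle of the tray. Wrist view: knob top at about (287,214), next hole at (288,152).

```bash
python3 - <<'E'
from h import *
d=load('w8'); crop(d,235,80,340,270,4,'w8c')
print('knob',atz(d,287.5,214,.130),'hole',atz(d,288,152,.075),'hole3',atz(d,288,91,.075))
E
```

```text
knob [ 0.58634892 -0.1226645   0.13      ] hole [ 0.57866025 -0.08187192  0.075     ] hole3 [ 0.56853488 -0.03249533  0.075     ]
```

View pics/w8c.png

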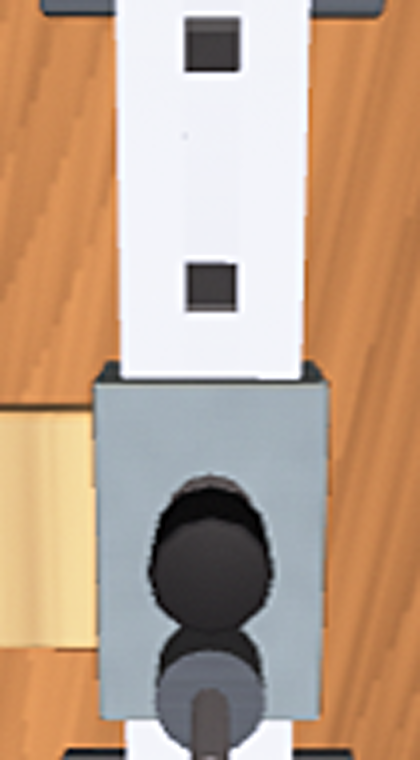

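```bash
python3 -m creep '{"slide":[[0.008,-0.02,-0.2],[0.008,-0.02,-0.4],[0.008,-0.02,-0.6],[0.008,-0.02,-0.72],[0.008,-0.02,-0.72],[0.008,-0.02,-0.72]],"twist":[[0,0,0],[0,0,0],[0,0,0],[0,0,0],[0,0,0],[0,0,0]],"fingers":[1,1,1,1,1,1]}'
python3 -m creep '{"slide":[[0,0,0],[0,0,0],[0,0,0],[0,0,0],[0,0,0],[0,0,0],[0,0,0],[0,0,0]],"twist":[[0,0,0],[0,0,0],[0,0,0],[0,0,0],[0,0,0],[0,0,0],[0,0,0],[0,0,0]],"fingers":[-0.2,-0.4,-0.6,-0.8,-1,-1,-1,-1]}' 60
python3 - <<'E'
from h import *
d=snap('wrist','w9')
d=snap('side','s9');crop(d,255,160,355,270,5,'s9c')
E
```

```text
clock: 13.7
position: [0.5892, -0.132, 0.0993]
ee_rot: [0.0, 0.633, 0.774, 0.0]
contact_force: [0.2, -0.5, 0.2]
width: 0.0855
clock: 14.5
position: [0.589, -0.1331, 0.0995]
ee_rot: [0.0, 0.634, 0.774, 0.0]
contact_force: [-1.1, -0.2, 6.3]
width: 0.0226
```

View pics/w9.png

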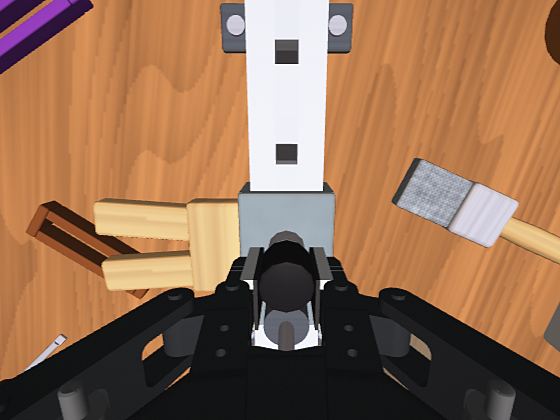

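View pics/s9c.png

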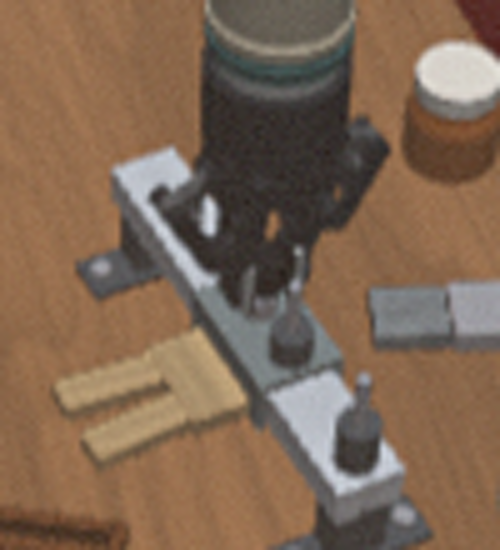

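Knob is between the pads (wrist (287,280), opening 22.6 mm). Pull straight up about 16 mm.

```bash
python3 -m creep '{"slide":[[0,0,0.03],[0,0,0.06],[0,0,0.09],[0,0,0.11],[0,0,0.113],[0,0,0.113],[0,0,0.113]],"twist":[[0,0,0],[0,0,0],[0,0,0],[0,0,0],[0,0,0],[0,0,0],[0,0,0]],"fingers":[-1,-1,-1,-1,-1,-1,-1]}' 60
python3 - <<'E'
from h import *
d=snap('wrist','w10');crop(d,200,200,375,350,4,'w10c')
d=snap('side','s10');crop(d,285,190,335,250,10,'s10c')
E
```

```text
clock: 15.3
position: [0.5889, -0.133, 0.1155]
ee_rot: [-0.0, 0.634, 0.774, -0.0]
contact_force: [0.8, -1.6, -5.2]
width: 0.0225
```

View pics/w10c.png

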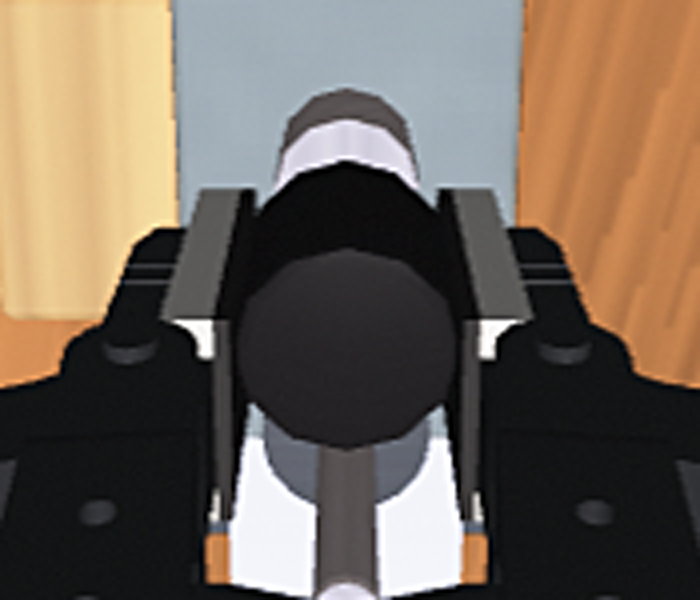

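View pics/s10c.png

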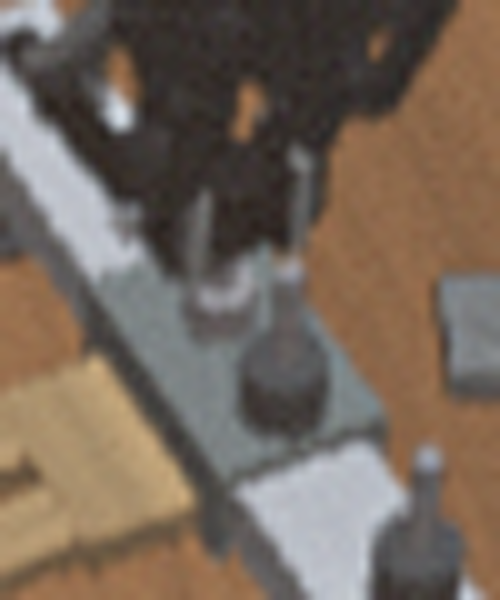

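The knob is up (gap shows the pin above the housing); the −5.2 N pull matches the spring at about 16 mm. Slide 50 mm along rail +y.

```bash
python3 -m creep '{"slide":[[-0.01,0.05,0],[-0.02,0.1,0],[-0.03,0.15,0],[-0.04,0.2,0],[-0.05,0.25,0],[-0.06,0.3,0],[-0.065,0.327,0],[-0.065,0.327,0],[-0.065,0.327,0],[-0.065,0.327,0]],"twist":[[0,0,0],[0,0,0],[0,0,0],[0,0,0],[0,0,0],[0,0,0],[0,0,0],[0,0,0],[0,0,0],[0,0,0]],"fingers":[-1,-1,-1,-1,-1,-1,-1,-1,-1,-1]}' 60
python3 - <<'E'
from h import *
d=snap('wrist','w11')
d=snap('side','s11');crop(d,265,170,345,260,7,'s11c')
d=snap('scene','c11');crop(d,265,190,365,290,6,'c11c')
E
```

```text
clock: 16.4
position: [0.579, -0.0834, 0.1156]
ee_rot: [-0.001, 0.634, 0.774, 0.0]
contact_force: [0.4, 1.9, -4.3]
width: 0.0226
```

View pics/w11.png

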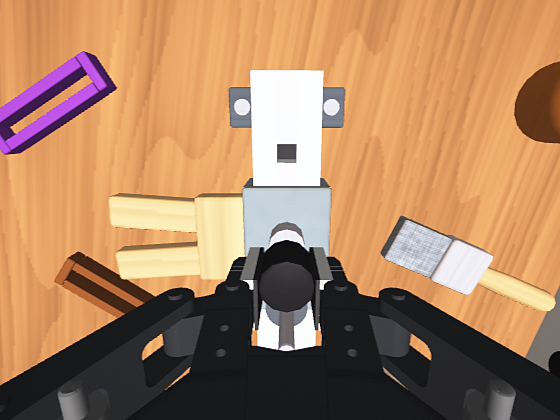

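View pics/s11c.png

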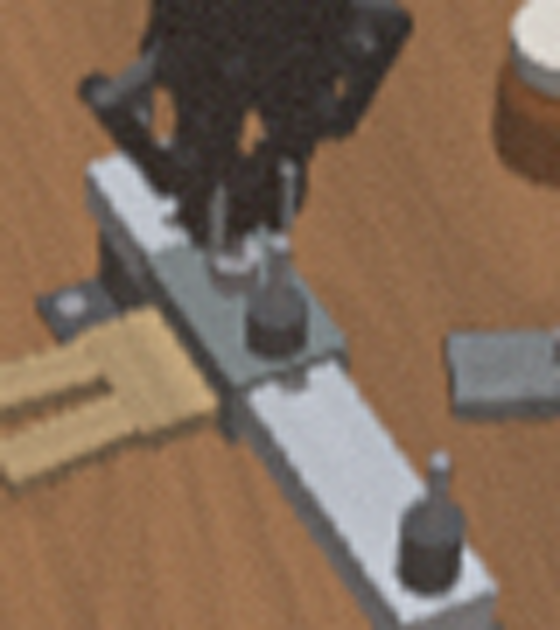

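View pics/c11c.png

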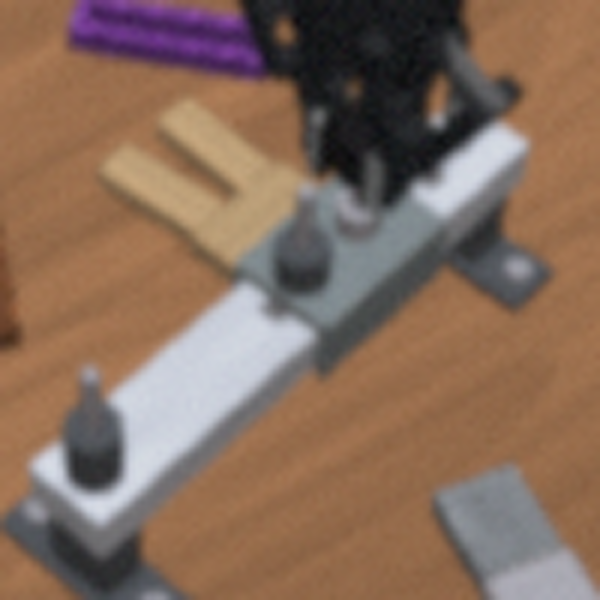

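The starting hole is half showing behind the sleeve in both side views, as expected at 50 mm (sleeve's rear 50 mm behind the plunger). TCP moved 50.6 mm. Lower the pin in stages.

```bash
python3 -m creep '{"slide":[[0,0,-0.02],[0,0,-0.04],[0,0,-0.04],[0,0,-0.04]],"twist":[[0,0,0],[0,0,0],[0,0,0],[0,0,0]],"fingers":[-1,-1,-1,-1]}' 60
python3 -m creep '{"slide":[[0,0,-0.015],[0,0,-0.03],[0,0,-0.03],[0,0,-0.03]],"twist":[[0,0,0],[0,0,0],[0,0,0],[0,0,0]],"fingers":[-1,-1,-1,-1]}' 60
```

```text
clock: 16.95
position: [0.5792, -0.084, 0.1095]
ee_rot: [-0.0, 0.634, 0.774, -0.0]
contact_force: [-0.7, 1.0, -5.1]
width: 0.0225
clock: 17.35
position: [0.5792, -0.084, 0.1051]
ee_rot: [0.0, 0.634, 0.774, -0.0]
contact_force: [-1.5, 1.4, -4.8]
width: 0.0225
```

Still only the spring's pull with the pin about 8 mm below the bar top, so it has entered the hole. Continue to home.

```bash
python3 -m creep '{"slide":[[0,0,-0.015],[0,0,-0.03],[0,0,-0.038],[0,0,-0.038],[0,0,-0.038]],"twist":[[0,0,0],[0,0,0],[0,0,0],[0,0,0],[0,0,0]],"fingers":[-1,-1,-1,-1,-1]}' 60
python3 -m creep '{"slide":[[0,0,-0.007],[0,0,-0.007]],"twist":[[0,0,0],[0,0,0]],"fingers":[-1,-1]}' 60
```

```text
clock: 17.85
position: [0.5792, -0.084, 0.0996]
ee_rot: [0.0, 0.634, 0.774, -0.0]
contact_force: [-0.9, 0.2, -2.2]
width: 0.0227
clock: 18.05
position: [0.5793, -0.084, 0.0995]
ee_rot: [0.0, 0.634, 0.774, 0.0]
contact_force: [-1.8, 0.7, 4.4]
width: 0.0222
```

It hits a hard stop at z=0.0995, the same height as when I gripped it at home. Final look.

```bash
python3 - <<'E'
from h import *
d=snap('wrist','w12')
d=snap('side','s12');a=cv2.resize(d['img'][170:260,265:345],None,fx=6,fy=6); b=cv2.resize(d['img'][130:190,200:260],None,fx=5,fy=5)
b=cv2.copyMakeBorder(b,0,a.shape[0]-b.shape[0],0,0,cv2.BORDER_CONSTANT); cv2.imwrite('pics/s12c.png',np.hstack([a,b]))
E
```

```text
(no output)
```

View pics/w12.png

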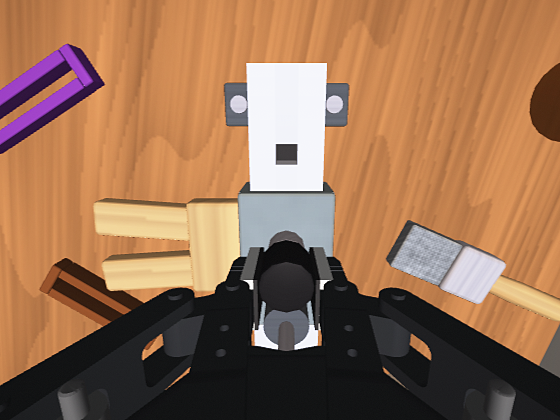

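View pics/s12c.png

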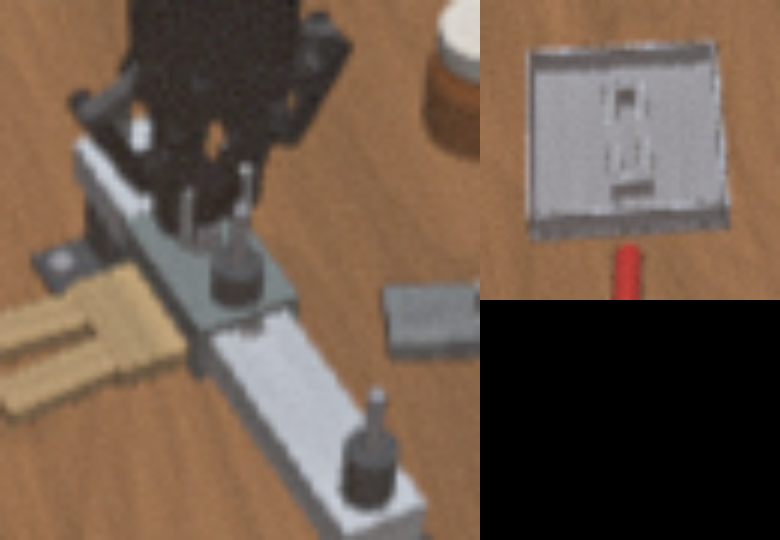

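The wrist view matches the pre-pull one (w9), except that the last hole now sits at (287,153), where the next hole was. So the section has moved exactly one hole, and the knob is down against its housing. The link is flat in the tray.

```bash
python3 -c "
from h import *
s=telemetry.get_state();print(s['clock'],s['width'],s['contact_force']);print(order.sign_off())"
```

```text
18.15 0.022517355504897908 [-2.75156227  0.89030222  5.73470803]
the job is handed in; nothing more can be done
None
```

The job is done and handed in at 18.2 s, well inside the 51 s limit. No verdict is reported back.

**Link:** I lifted the steel link straight up off both posts, carried it to the small steel tray and lowered it until the fingertips rested on the tray floor. They reach below the link, so its underside was still about 9 mm up when I released it, and it settled that last bit on its own. It lies flat near the tray's middle, and the side view still showed it there after the slide.

**Knob and section:** I gripped the knob across the rail and pulled it up about 16 mm; the pull force matched the spring. I slid the section 50.6 mm by the tool's reading and let the pin down into the next hole.

**Last checks:**
- **Pin home:** the tool came to a hard stop at 0.0995 m, the same height as when I first gripped the knob.
- **Section one hole along:** the wrist picture matches the one from before the pull, with the last hole now where the next hole was.
- **Knob still held:** finger opening is 22.5 mm on the 24 mm knob.
- **Bystanders:** the ones still in the last pictures had not visibly moved; I did not measure any of them.

No check failed or disagreed.

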